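# Stop the blender and take off its tight screw cap

### The job

Make the small blender safe and open it: press the round stop key all the way down and let it come back up, then do the same with the wide bar-shaped key that switches it off, one key at a time, without pressing the square start key. Then unscrew the jar's tight cap anticlockwise while the blender's base braces the jar, until its threads let go, and lift it straight up, leaving the jar fully seated in the base and the things around it undisturbed. Finish while still holding the cap in the gripper, level, about 3 cm clear above the jar's mouth.

Things in the scene. Friction and masses are not known exactly. Their poses are not given: they have to be found in the camera images.
- blender_base: White blender base, 212 x 165 mm, immovable. Origin under it on the worktop; +x points from the key deck to the jar, z up. The deck (top at 40 mm) carries three keys in a row across at x = -64 mm, told apart by shape. A square socket, 69.5 mm wide, centred at x = +50 mm, y = 0, floor at 20 mm, rim at 45 mm above the worktop, holds the jar's foot.
- key_round_top (a point): Centre of the top face of the round grey key, 22 mm across: stop. Its axes are those of the base. At rest the top is 52 mm above the worktop, 12 mm above the deck. The three keys, all of the same grey, stand 50 mm apart, centre to centre, in an order that differs from time to time.
- key_bar_top (a point): Centre of the top face of the bar-shaped key, 13 mm fore and aft x 32 mm across, same height: switch off.
- key_square_top (a point): Centre of the top face of the square key, 20 x 20 mm, same height: start; not to be pressed.
- key_round (a joint): Travel of the round key: 0 up, 0.006 m fully down. Counts as pressed beyond 4 mm, as back up under 2 mm. A spring brings it back up; a touch starts to move it at 0.7 N and 4.9 N hold it fully down.
- key_bar (a joint): Travel of the bar key, likewise.
- key_square (a joint): Travel of the square key, likewise.
- jar: Clear square jar, 66 x 66 mm, about 0.45 kg, loose in the socket with 1.75 mm play on each side: the base keeps it from turning, not from being lifted out. Origin at the centre of its underside (20 mm above the worktop when seated), z up, x along the base's x. Square body to 78 mm, sloping shoulder to 86 mm, then the neck.
- jar_mouth (a point): Centre of the jar's mouth, 103 mm above the jar's origin: top of a round neck of 40 mm diameter with three short thread segments (under the cap).
- cap: Plain metal ribbed round cap, 58 mm across, 24 mm high, 45 g, screwed tight on the jar. Origin at the centre of its open lower rim, 88 mm above the jar's origin when tight; z up. Yaw 0 relative to the jar is fully tight; it starts at 0 to 8 degrees. Inside, three lugs sit under the neck's thread segments, pressed tight with about 12 N by a sprung seal. Takes under 0.6 N m.
- cap_top (a point): Centre of the cap's top face, 24 mm above the cap's origin, 132 mm above the worktop at the start. Turned anticlockwise seen from above, the cap rises 1.5 mm, is free at a yaw of about 52 degrees to the jar and stays free to lift to about 92 degrees, where it meets a stop: aim for 73. Pulled up before that, it lifts the jar out.
- jam_jar: Bystander: jam jar with a yellow lid, 62 x 67 x 86 mm, origin under it. Left of the blender.
- apple_red: Bystander: apple, about 75 mm, origin under it. Right of the blender.
- tumbler: Bystander: upside-down clear glass, 79 mm across, 90 mm high, origin under it. Right of the blender, in front of the apple.
- teaspoon: Bystander: teaspoon, 130 mm long, lying left of the blender; origin under it.
Not all that is in view belongs to the job. Of the things like the cap, leave any that is yellow; of the rest the larger one is meant. What is shaped like the jar but blue is not meant.

How it is judged (in metres and radians):
On the way, in this order (a step that is already met when the one before it is completed fails the run):
1. the round key is pressed alone (value of joint key_round above 0.004 m and value of joint key_bar below 0.002 m), for 0.05 s.
2. the round key is back up and the bar key is pressed (value of joint key_bar above 0.004 m and value of joint key_round below 0.002 m), for 0.05 s.
3. both keys are back up and the cap, held by the fingers, is lifted off the seated jar (value of joint each of key_bar, key_round below 0.002 m and z of cap in the frame of jar_mouth above 0.008 m and contact force between cap and the fingers above 0.5 N and z of jar in the frame of blender_base below 0.025 m), for 0.2 s.
At the end, for the whole second after the job is handed in: The fingers hold the cap still and level (within 0.2 rad), its lower rim 15 to 60 mm above the jar's mouth and its centre within 20 mm of the mouth's axis, touching the jar nowhere; the jar stands in its socket (within 4 mm of the floor, tilted under 0.06 rad); the keys are back up (z of cap in the frame of jar_mouth between 0.015 and 0.06 m and horizontal distance between cap and jar_mouth below 0.02 m and angle between cap's own z axis and vertical below 0.2 rad and linear speed of cap below 0.03 m/s and contact force between cap and the fingers above 0.5 N and contact force between cap and jar below 0.1 N and z of jar in the frame of blender_base below 0.024 m and angle between jar's own z axis and vertical below 0.06 rad and value of joint each of key_round, key_bar below 0.002 m); the arm keeps its last pose, push and grip.
It fails at once if the square start key is pressed (beyond 3 mm) (value of joint key_square above 0.003 m).
It fails at once if round and bar keys are down together (value of joint each of key_round, key_bar above 0.003 m).
It fails at once if the jar is pulled up out of its seat by more than 10 mm (z of jar in the frame of blender_base above 0.03 m).
It fails at once if a bystander is shifted by more than 30 mm (distance of any of jam_jar, apple_red, tumbler, teaspoon from where it was at the start of the episode above 0.03 m).
It also fails if it takes over 58 s, if anything falls off the work surface, if the arm or the gripper's body presses on something with over 40 N, if the wrist force passes 120 N, or if a joint passes its speed limit or range.

### The arm

A 6-joint arm with a two-finger parallel gripper is mounted at the origin on a cart in front of the work surface, level with it; the furniture and walls round the work are solid. World frame = base frame: x ahead of the robot, y to its left, z up, the work surface at z = 0. Lengths are in mm, angles in degrees, forces in N, time in s.
With the tool pointing down it reaches from about 325 to 775 mm from the base axis. Payload 5.5 kg.
Tool frame: the origin (TCP) lies at the very end of the fingers, on their centre line; the grasp point (between the pads) lies 19 mm behind it; z points along the fingers, y is the line along which they close (so a half turn about z gives the same grasp; the last joint's range is limited). The gripper opens to 88 mm and grips with 3 to 60 N. Pads are 20 mm wide; open, the fingers measure 115 mm over their backs; the gripper's body (75 mm by 178 mm) begins 61 mm behind the grasp point.
Start: joints at [-68.451, 5.22, 70.514, -0, 104.267, -3.249], TCP at [251.65, -544.691, 222.631] pointing down, gripper open.
Joint ranges: [-164.24, 164.24], [-49.07, 125.15], [9.68, 141.18], [-86.29, 266.29], [3.28, 154.24], [-151.56, 151.56]. Speed limits (degrees/s): [147.25, 147.25, 172.46, 180, 180, 180].

### API

Orientations are given as a 3x3 rotation matrix whose columns are the frame's x, y, z axes.
In Python, from workcell import * gives the robot as it stands.
- The arm moves only by the tool step_hand, called after "Call:" by a JSON object that holds its "api" and its "payload". Schema: {"type":"object","properties":{"segments":{"type":"array","items":{"type":"object","properties":{"pos":{"type":"array","items":{"type":"number"},"minItems":3,"maxItems":3},"r":{"type":"array","items":{"type":"number"},"minItems":3,"maxItems":3}},"additionalProperties":false},"minItems":1,"maxItems":5},"aperture":{"type":"number"},"only":{"type":"string"},"quiet":{"type":"boolean"},"lines":{"type":"string"}},"required":["segments"],"additionalProperties":false}. segments is a list of rows, 1 to 5 of them, each an object with the fields pos (a list: dx, dy, dz in units of 5 mm), r (a list: a rotation vector rx, ry, rz in degrees); a field left out counts as zero; each row shifts and turns the commanded pose from where the row before left it, along the tool's axes as they then stand; what a row does not reach is not made up. A row lasts 1/8 s, in which the tool goes at most 62.5 mm and 10.7 degrees, less where a joint would pass 70% of its speed; a pose out of reach is approached as far as the arm can. aperture is the opening from 0.0 (shut) to 1.0 (fully open), set as the call begins (left out keeps the last). The fingers move at their own pace and stop on an object; the grip force is fixed at half the most. Time passes only in rows, so rows that do not move let the fingers close. The tool returns the time, the measured TCP pose, the force, the opening and the grip force at its end. only (a regular expression) keeps the lines of the reply that match it, lines (a string "A,B") keeps lines A to B, and quiet returns only ok. Input that does not fit is refused with a message, and nothing moves.
- sense(): the state, without advancing time (a new reading comes with each control period).
- read_camera(name): name is "scene" or "side" or "wrist"; returns the picture (400x640x3 uint8, red, green, blue); there is no depth.
- calibration(name): a dict with "fx", "fy", "cx", "cy" (pixels), "R" (3x3) and "t" (3): a world point X has camera coordinates R X + t. Camera axes: x right, y down, z forward; pixel columns grow to the right and rows downward; lengths in mm; the calibration is good to about 2 mm. A picture is of the moment at which its call begins: read the wrist's pose just before it. calibration takes no time and is no camera call; for the wrist camera it gives the pose at the moment of the call.
- finish_job(): hands the job in; it is judged then, once.
The state is a dict: "clock": time; "qpos": joint angles; "qvel": joint speeds; "effort": joint torques, N m; "tcp_pos": TCP position; "ee_rot": TCP orientation; "force": force on the tool from outside, world axes, zero at the start; "moment": the same for the moment, N m; "grip_width": opening from 0.0 (shut) to 1.0 (fully open); "finger_force": force on a finger pad.
Only numpy, scipy, OpenCV 4.12 (cv2) and the standard library are available. Lean on these libraries where they do the work, as an engineer would, in place of code of your own. Each camera call takes 0.05 s, during which the arm holds its last target. There are 200 camera calls.

## Working session

There is one attempt and no reset: what is moved stays moved. The work goes in short steps, Python scripts to look and compute and a tool call to move; the robot and the scene stay as the last step left them, time stands still between calls to the robot, and variables do not carry over. Pictures are saved under pics/ and viewed, at most 10 in all, crops included, and the job is handed in when it is done.

```bash
ls; mkdir -p pics; python3 - <<'E'
from workcell import *
import cv2,numpy as np
for n in ["scene","side"]:
    im=read_camera(n); cv2.imwrite(f"pics/{n}0.png",im[:,:,::-1])
    c=calibration(n); print(n,c["fx"],c["cx"],c["cy"],(-np.array(c["R"]).T@np.array(c["t"])).round(),np.array(c["R"]).round(2).tolist())
s=sense();print(s["clock"],s["tcp_pos"],np.round(s["ee_rot"],3).tolist())
E
```

```text
pics
scene 493.4318985341884 319.87385488093395 196.7927380160291 [-524.  562.  985.] [[-0.52, -0.86, -0.02], [-0.51, 0.32, -0.8], [0.69, -0.4, -0.6]]
side 428.3478406697563 316.3225780497044 196.04012811738778 [-78. 837. 567.] [[-0.84, -0.54, 0.0], [-0.22, 0.34, -0.91], [0.49, -0.77, -0.41]]
0.1 [ 251.54851668 -544.44274938  221.62371916] [[0.908, 0.419, -0.001], [0.419, -0.908, 0.002], [0.0, -0.002, -1.0]]
```

View pics/scene0.png

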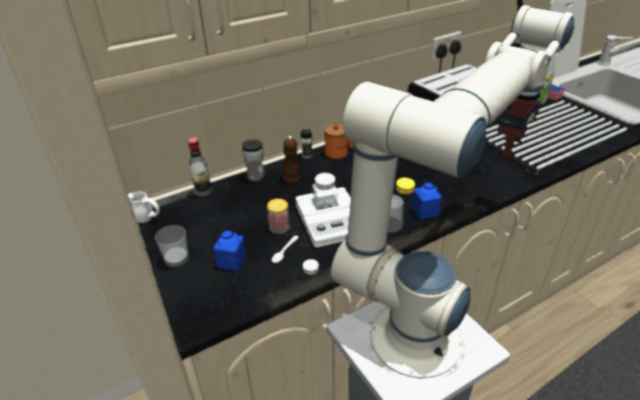

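View pics/side0.png

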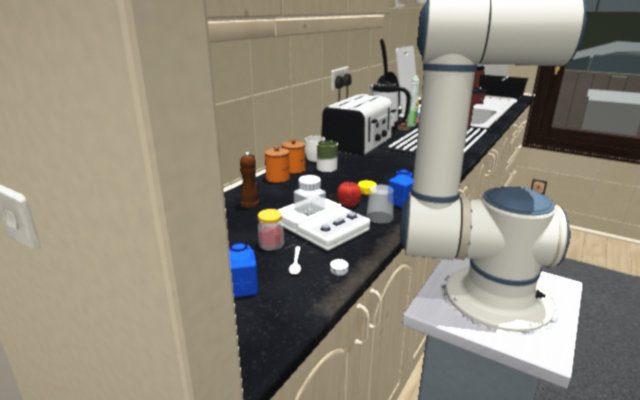

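Scene: the candidate caps are the white one on the blender jar (325,182; side 310,183), the small white one on the worktop (311,267; side 339,268) and the yellow ones (405,186 and the jam lid). The white cap on the jar is the larger non-yellow one, so it should be the target. The blue jars are decoys. I'll enlarge the side view to confirm and compute rough positions.

```bash
cat > h.py <<'E'
from workcell import *
import cv2,numpy as np
def ray(c,u,v,z):
    R=np.array(c["R"]);t=np.array(c["t"]).ravel();o=-R.T@t
    d=R.T@np.array([(u-c["cx"])/c["fx"],(v-c["cy"])/c["fy"],1]);return o+d*(z-o[2])/d[2]
E
python3 - <<'E'
from h import *
for n,p in dict(scene=[(325,179,132),(311,266,20),(320,227,52),(334,224,52),(347,221,52),(278,204,86),(388,200,90)],side=[(310,180,132),(339,265,20),(325,228,52),(339,218,52),(353,211,52),(270,214,86),(381,190,90),(349,195,35)]).items():
    for q in p: print(n,q,ray(calibration(n),*q).round())
im=cv2.imread("pics/side0.png")[150:290,220:420];cv2.imwrite("pics/c1.png",cv2.resize(im,None,fx=4,fy=4,interpolation=2))
E
```

```text
scene (325, 179, 132) [519. -70. 132.]
scene (311, 266, 20) [323.  98.  20.]
scene (320, 227, 52) [418.  11.  52.]
scene (334, 224, 52) [407. -31.  52.]
scene (347, 221, 52) [398. -71.  52.]
scene (278, 204, 86) [540.  82.  86.]
scene (388, 200, 90) [ 376. -202.   90.]
side (310, 180, 132) [521. -69. 132.]
side (339, 265, 20) [329. 101.  20.]
side (325, 228, 52) [419.  17.  52.]
side (339, 218, 52) [417. -51.  52.]
side (353, 211, 52) [ 406. -109.   52.]
side (270, 214, 86) [542.  83.  86.]
side (381, 190, 90) [ 368. -202.   90.]
side (349, 195, 35) [ 485. -233.   35.]
```

View pics/c1.png

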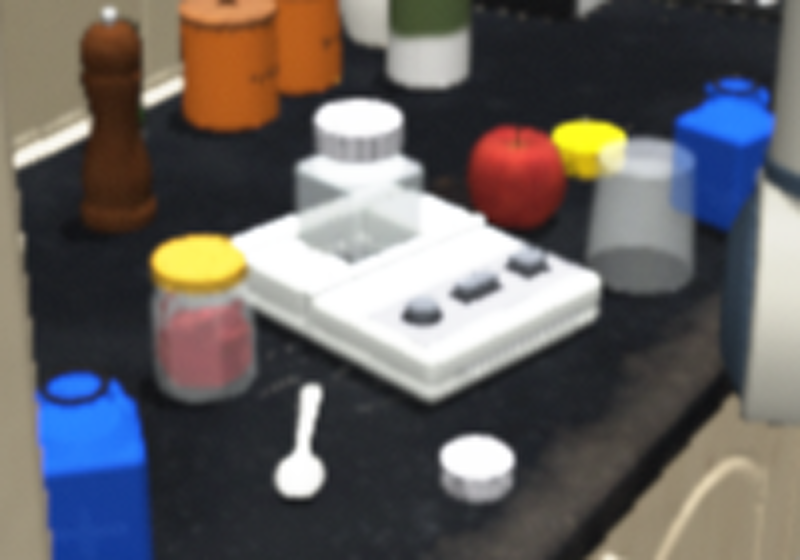

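Confirmed: the white ribbed cap on the jar (crop 358,130) is clearly larger than the loose one (478,468). The key order from left is round (422,310), bar (477,288), square (530,262). Next I move above for a wrist view.

Units first: shifts go in units of 5 mm. So -20 mm is -4, 42 mm is 8.4.

Call:
{"api": "step_hand", "payload": {"segments": [{"pos":[8.4,-8.2,-4]},{"pos":[8.4,-8.2,-4]},{"pos":[8.4,-8.2,-4]},{"pos":[8.4,-8.2,-4]},{"pos":[8.4,-8.2,-4]}]}}

```text
clock: 0.72
tcp_pos: [356.5, -268.6, 322.9]
ee_rot: [[0.908, 0.419, -0.0], [0.419, -0.908, 0.0], [-0.0, -0.0, -1.0]]
force: [1.0, -0.1, 0.4]
grip_width: 0.996
finger_force: 0.0
```

Call:
{"api": "step_hand", "payload": {"segments": [{"pos":[8.4,-8.2,0]},{"pos":[8.4,-8.2,0]},{"pos":[8.4,-8.2,0]},{"pos":[8.4,-8.2,0]},{}], "aperture": 0.0}}

```text
clock: 1.35
tcp_pos: [440.6, -47.8, 322.0]
ee_rot: [[0.905, 0.426, -0.001], [0.426, -0.905, 0.001], [-0.001, -0.001, -1.0]]
force: [-0.5, -0.1, 0.7]
grip_width: 0.468
finger_force: 0.0
```

```bash
python3 - <<'E'
from h import *
c=calibration("wrist");im=read_camera("wrist");cv2.imwrite("pics/w1.png",im[:,:,::-1])
print((-np.array(c["R"]).T@np.array(c["t"])).round(),np.array(c["R"]).round(3).tolist(),sense()["qpos"])
E
```

```text
[509. -16. 485.] [[0.426, -0.905, -0.002], [-0.869, -0.409, 0.277], [-0.251, -0.117, -0.961]] [-1.08356628e+01 -1.60221558e+01  8.01910392e+01 -1.59995626e-02
  1.15895792e+02  5.41163680e+01]
```

View pics/w1.png

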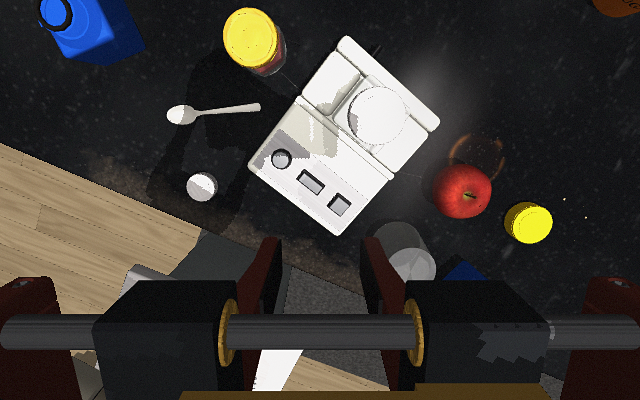

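The wrist view shows round key (282,158), bar key (311,181), square key (340,204) and cap (378,115). I'll refine these by contours.

```bash
python3 - <<'E'
from h import *
c=calibration("wrist");im=cv2.imread("pics/w1.png");g=cv2.cvtColor(im,6)
P=[]
for u,v in [(282,158),(311,181),(340,204)]:
    r=g[v-18:v+19,u-18:u+19]; print(g[v,u-6:u+7])
    m=(abs(r.astype(int)-int(np.median(g[v-2:v+3,u-2:u+3])))<22).astype('uint8')
    n,l,s,ce=cv2.connectedComponentsWithStats(m); k=l[18,18]
    cnt=cv2.findContours((l==k).astype('uint8'),0,2)[0][0]
    rect=cv2.minAreaRect(cnt); q=np.array(rect[0])+[u-18,v-18]; p=ray(c,*q,52); P.append(p); print(s[k],ce[k]+[u-18,v-18],rect,q,p.round(1))
r=cv2.GaussianBlur(g,(3,3),0)
h=cv2.HoughCircles(r[60:175,320:440],cv2.HOUGH_GRADIENT,1,30,param1=80,param2=12,minRadius=24,maxRadius=38);print(h)
for x in (h[0][:2] if h is not None else []): print(ray(c,x[0]+320,x[1]+60,132).round(1), ray(c,378,115,132).round(1))
d=P[0]-P[2];print("spacing",np.linalg.norm(d),"yaw of base x",np.degrees(np.arctan2(d[1],d[0]))-90)
cv2.imwrite("pics/c2.png",cv2.resize(im[70:240,230:440],None,fx=3.5,fy=3.5,interpolation=0))
E
```

```text
[191 195 198 200 200 204 204 204 206 209 215 224  68]
[  9  15  15  13 147] [280.17006803 160.87755102] ((16.0, 21.0), (14.0, 12.0), 0.0) [280. 161.] [425.1   1.5  52. ]
[179 183 182 184 188 192 192 198 201 150  28  40  45]
[  6  13  23  18 181] [310.39226519 183.66298343] ((17.19230842590332, 20.53845977783203), (22.540390014648438, 8.332050323486328), 37.87498474121094) [310.19230843 183.53845978] [414.4 -46.6  52. ]
[190 185 184 189 186 188 191 189 188 189 193 194 198]
[  8  12  19  17 174] [338.90804598 206.37356322] ((16.941177368164062, 21.235294342041016), (13.883549690246582, 14.534341812133789), 40.601295471191406) [338.94117737 207.23529434] [401.  -95.6  52. ]
[[[ 59.5  55.5  29.7]
  [ 79.5  83.5  28.6]
  [ 30.5  45.5  33. ]
  [  5.5 102.5  35.1]]]
[526.7 -76.  132. ] [526.5 -74.4 132. ]
[ 510.4 -108.3  132. ] [526.5 -74.4 132. ]
spacing 100.09833888497336 yaw of base x -13.925220892912847
```

View pics/c2.png

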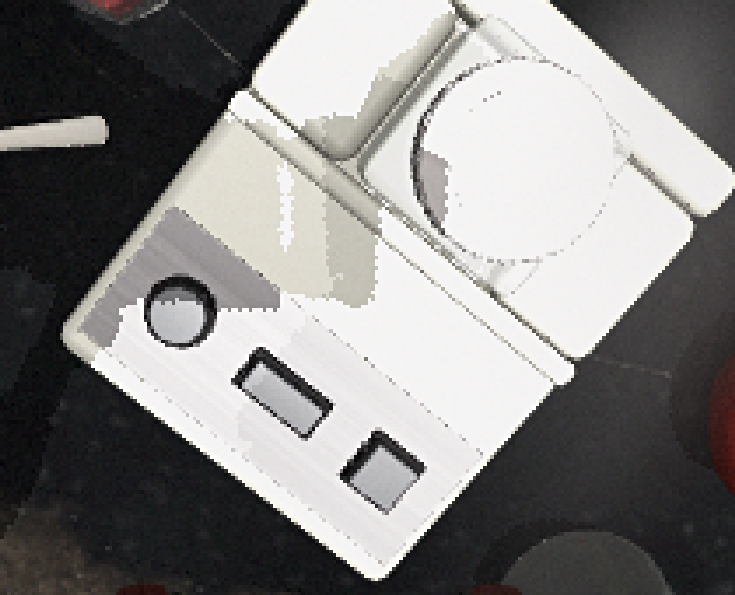

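Estimates: base yaw about -14°, round key (424.5,1), bar key (414,-47), cap (525.5,-75). I'll turn the tool in line with the key row and finish closing the fingers.

```bash
cat >> h.py <<'E'
def to(*p):
    s=sense();R=np.array(s["ee_rot"]);print("tool delta",(R.T@(np.array(p)-s["tcp_pos"])).round(1),"yaw",np.degrees(np.arctan2(R[1,0],R[0,0])).round(1),"F",np.round(s["force"],1),"M",np.round(s["moment"],2),"q",np.round(s["qpos"],1),"grip",round(float(s["grip_width"]),3),s["clock"])
E
```

Call:
{"api": "step_hand", "payload": {"segments": [{"pos":[0,0,4],"r":[0,0,9.8]},{"pos":[0,0,6],"r":[0,0,9.8]},{"pos":[0,0,6],"r":[0,0,9.8]},{"pos":[0,0,6],"r":[0,0,9.8]},{}], "aperture": 0.0}}

```text
clock: 2.02
tcp_pos: [438.5, -52.6, 210.1]
ee_rot: [[0.968, -0.25, -0.005], [-0.25, -0.968, 0.001], [-0.005, 0.001, -1.0]]
force: [-0.3, 0.4, 0.1]
grip_width: 0.008
finger_force: 0.0
```

```bash
python3 -c "
from h import *
to(424.5,1,75)"
```

```text
tool delta [-26.3 -48.5 135.2] yaw -14.5 F [-0.3  0.4  0.1] M [ 0.03 -0.    0.02] q [-11.2 -19.2  94.3  -0.  105.2  93.2] grip 0.008 2.025
```

To row units: 45 mm is 9, -16 mm is -3.2.

Call:
{"api": "step_hand", "payload": {"segments": [{"pos":[-1.8,-3.2,0]},{"pos":[-1.8,-3.2,9]},{"pos":[-1.8,-3.2,9]},{"pos":[0,0,9]},{}]}}

```text
clock: 2.65
tcp_pos: [424.1, 1.5, 75.8]
ee_rot: [[0.969, -0.247, -0.005], [-0.247, -0.969, 0.0], [-0.005, 0.001, -1.0]]
force: [0.2, -0.7, 0.7]
grip_width: 0.005
finger_force: 0.0
```

```bash
python3 - <<'E'
from h import *
to(424.5,1,46)
c=calibration("wrist");im=read_camera("wrist");cv2.imwrite("pics/w2.png",im[:,:,::-1])
E
```

```text
tool delta [ 0.6  0.3 29.8] yaw -14.3 F [ 0.2 -0.7  0.7] M [ 0.08 -0.03  0.03] q [ -4.4 -21.5 109.7  -0.   92.2  99.9] grip 0.005 2.65
```

View pics/w2.png

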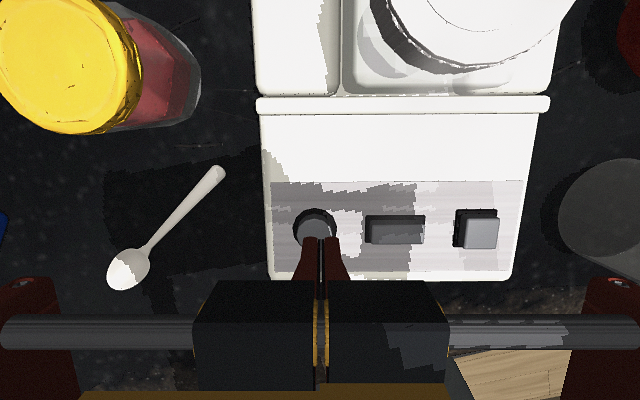

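The closed fingers are just above the round key (314,225); the bar (395,230) and square (477,229) are well clear. Press.

To row units: 15 mm is 3, 9 mm is 1.8.

Call:
{"api": "step_hand", "payload": {"segments": [{"pos":[0.1,0,3]},{"pos":[0,0,1.8]},{"pos":[0,0,1]},{"pos":[0,0,0.1]},{}]}}

```text
clock: 3.32
tcp_pos: [426.7, 1.7, 48.9]
ee_rot: [[0.969, -0.249, 0.001], [-0.249, -0.969, -0.001], [0.001, 0.0, -1.0]]
force: [-0.8, -2.0, 2.9]
grip_width: 0.004
finger_force: 1.5
```

Call:
{"api": "step_hand", "payload": {"segments": [{}]}}

```text
clock: 3.45
tcp_pos: [426.7, 1.7, 48.7]
ee_rot: [[0.969, -0.249, 0.001], [-0.249, -0.969, -0.001], [0.001, 0.0, -1.0]]
force: [0.3, -1.5, 2.4]
grip_width: 0.007
finger_force: 1.5
```

To row units: 1 mm is 0.2, 1.5 mm is 0.3.

Call:
{"api": "step_hand", "payload": {"segments": [{"pos":[0,0,0.3]},{"pos":[0,0,0.2]},{}]}}

```text
clock: 3.82
tcp_pos: [426.7, 1.7, 46.3]
ee_rot: [[0.969, -0.249, 0.001], [-0.249, -0.969, -0.001], [0.001, 0.0, -1.0]]
force: [-0.9, -2.7, 6.7]
grip_width: 0.008
finger_force: 3.1
```

Fully down at 6.7 N. Raise and move to the bar.

Call:
{"api": "step_hand", "payload": {"segments": [{"pos":[0,0,-2.8]},{"pos":[0,0,-2.8]},{"pos":[0,3.2,0]},{"pos":[0,3.4,0]},{"pos":[0,3.4,0]}]}}

```text
clock: 4.45
tcp_pos: [413.1, -47.6, 73.1]
ee_rot: [[0.969, -0.249, -0.001], [-0.249, -0.969, 0.0], [-0.001, 0.0, -1.0]]
force: [0.2, -0.4, -0.2]
grip_width: 0.006
finger_force: 0.0
```

Call:
{"api": "step_hand", "payload": {"segments": [{}]}}

```text
clock: 4.58
tcp_pos: [413.2, -47.7, 73.2]
ee_rot: [[0.968, -0.251, -0.001], [-0.251, -0.968, -0.0], [-0.001, 0.0, -1.0]]
force: [0.2, 0.3, -0.8]
grip_width: 0.005
finger_force: 0.0
```

```bash
python3 -c "
from h import *
to(414,-47.3,46)"
```

```text
tool delta [ 0.7 -0.6 27.2] yaw -14.5 F [ 0.2  0.3 -0.8] M [0.04 0.02 0.02] q [-11.3 -23.2 111.2  -0.   92.1  93.3] grip 0.005 4.575
```

Call:
{"api": "step_hand", "payload": {"segments": [{"pos":[0,0,3]},{"pos":[0,0,1.4]},{"pos":[0,0,0.6]},{"pos":[0,0,0.5]},{}]}}

```text
clock: 5.2
tcp_pos: [413.7, -46.2, 46.5]
ee_rot: [[0.969, -0.248, -0.0], [-0.248, -0.969, 0.0], [-0.001, -0.0, -1.0]]
force: [-3.2, 1.0, 4.6]
grip_width: 0.005
finger_force: 2.3
```

Call:
{"api": "step_hand", "payload": {"segments": [{}]}}

```text
clock: 5.32
tcp_pos: [413.8, -46.3, 46.5]
ee_rot: [[0.969, -0.248, -0.0], [-0.248, -0.969, 0.0], [-0.0, -0.0, -1.0]]
force: [-4.1, 1.3, 4.9]
grip_width: 0.001
finger_force: 2.3
```

To row units: 0.8 mm is 0.16.

Call:
{"api": "step_hand", "payload": {"segments": [{"pos":[0,0,0.16]},{}]}}

```text
clock: 5.58
tcp_pos: [414.0, -46.3, 46.2]
ee_rot: [[0.969, -0.249, 0.0], [-0.249, -0.969, 0.0], [0.0, -0.0, -1.0]]
force: [-4.9, 1.0, 8.3]
grip_width: 0.007
finger_force: 4.1
```

Call:
{"api": "step_hand", "payload": {"segments": [{"pos":[0,0,-7]},{"pos":[0,0,-9]},{"pos":[0,0,-9]},{"pos":[0,0,-9]},{"pos":[0,0,-8]}]}}

```text
clock: 6.2
tcp_pos: [414.4, -46.6, 256.8]
ee_rot: [[0.969, -0.249, 0.002], [-0.249, -0.969, -0.0], [0.002, -0.0, -1.0]]
force: [0.3, 0.5, -0.3]
grip_width: 0.002
finger_force: 0.0
```

Call:
{"api": "step_hand", "payload": {"segments": [{"pos":[7.6,0,0]},{"pos":[7.6,0,0]},{"pos":[7.6,0,0]},{},{}], "aperture": 1.0}}

```text
clock: 6.82
tcp_pos: [524.0, -74.8, 255.0]
ee_rot: [[0.969, -0.249, -0.001], [-0.249, -0.969, 0.0], [-0.001, -0.0, -1.0]]
force: [-0.8, -0.3, -0.2]
grip_width: 0.534
finger_force: 0.0
```

```bash
python3 - <<'E'
from h import *
to(525.5,-75,112)
c=calibration("wrist");im=read_camera("wrist");cv2.imwrite("pics/w3.png",im[:,:,::-1])
R=np.array(c["R"]);X=R@np.array([525.5,-75,132])+np.array(c["t"]).ravel();print(c["fx"]*X[0]/X[2]+c["cx"],c["fy"]*X[1]/X[2]+c["cy"],29*c["fx"]/X[2])
E
```

```text
tool delta [ 1.50e+00 -1.00e-01  1.43e+02] yaw -14.4 F [-0.8 -0.3 -0.2] M [ 0.04 -0.01 -0.01] q [-11.8  -5.1  77.6   0.  107.6  92.6] grip 0.534 6.825
319.86805459349154 194.4105297022363 32.74272379229547
```

View pics/w3.png

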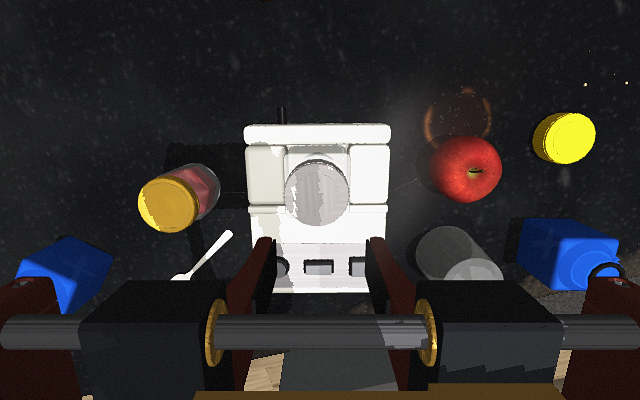

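The cap is centred near (317,193), about 3 px left of prediction. I'll refine it and the centre column of the base.

```bash
python3 - <<'E'
from h import *
c=calibration("wrist");im=cv2.imread("pics/w3.png");g=cv2.GaussianBlur(cv2.cvtColor(im,6),(3,3),0)
h=cv2.HoughCircles(g[140:245,260:375],cv2.HOUGH_GRADIENT,1,40,param1=60,param2=10,minRadius=29,maxRadius=36);print(h)
x=h[0][0];print(ray(c,x[0]+260,x[1]+140,132).round(1),ray(c,317,193,132).round(1))
for v in (185,190,195,200): print(v,g[v,278:292],g[v,342:356])
m=(g[125:235,200:440]>150).astype('uint8')
for v in (135,225): 
    w=np.where(g[v,200:440]>130)[0]+200;print(v,w.min(),w.max(),ray(c,w.min(),v,43)[:2].round(1),ray(c,w.max(),v,43)[:2].round(1))
to(525.5,-75,112)
E
```

```text
[[[56.5 53.5 32.1]]]
[526.8 -72.2 132. ] [527.2 -72.8 132. ]
185 [226 226 226 222 214 191 160 160 185 201 203 202 202 202] [201 201 202 202 185 172 195 219 234 246 249 249 249 249]
190 [225 225 226 223 215 195 179 190 201 201 201 201 203 219] [204 204 203 203 203 190 172 189 228 247 249 249 249 249]
195 [224 224 224 223 215 196 185 196 205 203 202 202 202 201] [198 198 198 197 197 194 178 179 222 249 249 249 249 249]
200 [220 220 220 219 214 195 179 188 198 199 198 197 197 198] [198 199 198 198 197 185 172 191 226 244 248 249 249 249]
135 244 390 [589.7  -4.6] [ 549.5 -161.1]
225 251 385 [487.  20.] [ 447.2 -135. ]
tool delta [ 1.600e+00 -1.000e-01  1.435e+02] yaw -14.4 F [-0.5 -0.2  0. ] M [0.03 0.03 0.02] q [-11.8  -5.2  77.6   0.  107.6  92.6] grip 0.582 6.875
```

To row units: 40 mm is 8, 20 mm is 4.

Call:
{"api": "step_hand", "payload": {"segments": [{"pos":[0.32,-0.36,8]},{"pos":[0,0,8]},{"pos":[0,0,7.2]},{"pos":[0,0,4]},{"pos":[0,0,2]}], "aperture": 1.0}}

```text
clock: 7.5
tcp_pos: [525.9, -73.4, 109.2]
ee_rot: [[0.969, -0.249, 0.0], [-0.249, -0.969, -0.0], [0.0, -0.0, -1.0]]
force: [-0.3, -0.2, 0.4]
grip_width: 0.999
finger_force: 0.0
```

Call:
{"api": "step_hand", "payload": {"segments": [{}]}}

```text
clock: 7.62
tcp_pos: [526.4, -73.5, 109.9]
ee_rot: [[0.969, -0.249, 0.001], [-0.249, -0.969, -0.0], [0.001, -0.0, -1.0]]
force: [-0.4, 0.3, 0.6]
grip_width: 0.997
finger_force: 0.0
```

```bash
python3 - <<'E'
from h import *
to(526,-73.5,109)
c=calibration("wrist");im=read_camera("wrist");cv2.imwrite("pics/w4.png",im[:,:,::-1])
E
```

```text
tool delta [-0.4  0.1  0.9] yaw -14.4 F [-0.4  0.3  0.6] M [0.07 0.02 0.  ] q [-11.6  -5.   92.2   0.   92.8  92.8] grip 0.997 7.625
```

View pics/w4.png

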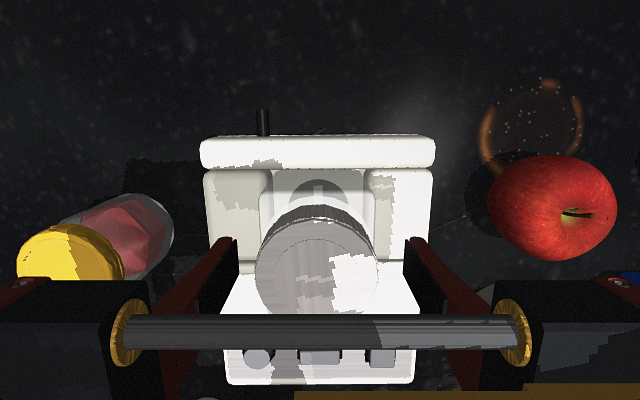

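Cap spans columns 255–378 (centre 316) between fingers at 237 and 406 (centre 321), so I shift about 2 mm left and close.

Call:
{"api": "step_hand", "payload": {"segments": [{"pos":[0,-0.36,0.1]},{}]}}

```text
clock: 7.92
tcp_pos: [527.2, -71.7, 109.8]
ee_rot: [[0.969, -0.249, 0.001], [-0.249, -0.969, -0.0], [0.001, -0.0, -1.0]]
force: [0.6, -0.1, -0.3]
grip_width: 1.001
finger_force: 0.0
```

Call:
{"api": "step_hand", "payload": {"segments": [{},{},{},{},{}], "aperture": 0.0}}

```text
clock: 8.55
tcp_pos: [526.8, -71.6, 108.8]
ee_rot: [[0.969, -0.249, 0.0], [-0.249, -0.969, 0.0], [0.0, -0.0, -1.0]]
force: [1.2, 0.6, -0.3]
grip_width: 0.653
finger_force: 30.0
```

```bash
python3 -c "
from h import *
to(526,-73.5,109)"
```

```text
tool delta [-0.3  2.  -0.2] yaw -14.4 F [ 1.2  0.6 -0.3] M [ 0.22 -0.07  0.  ] q [-11.4  -4.9  92.2   0.   92.7  93. ] grip 0.653 8.55
```

Gripped well (57.5 mm, 30 N, little side load). Start unscrewing (ccw = negative about tool z).

Call:
{"api": "step_hand", "payload": {"segments": [{"pos":[0,0,-0.02],"r":[0,0,-5]},{"pos":[0,0,-0.03],"r":[0,0,-5]},{"pos":[0,0,-0.03],"r":[0,0,-5]},{"pos":[0,0,-0.03],"r":[0,0,-5]},{"pos":[0,0,-0.03],"r":[0,0,-5]}]}}

```text
clock: 9.18
tcp_pos: [526.8, -71.9, 109.4]
ee_rot: [[0.982, 0.186, 0.0], [0.186, -0.982, -0.0], [0.0, 0.0, -1.0]]
force: [1.9, 0.7, -1.3]
grip_width: 0.658
finger_force: 30.0
```

```bash
python3 -c "
from h import *
to(526.8,-71.6,109)"
```

```text
tool delta [ 0.  -0.3  0.4] yaw 10.7 F [ 1.9  0.7 -1.3] M [ 0.06 -0.13 -0.21] q [-11.4  -4.9  92.1  -0.   92.8  67.8] grip 0.658 9.175
```

Call:
{"api": "step_hand", "payload": {"segments": [{"pos":[0,0,-0.03],"r":[0,0,-5]},{"pos":[0,0,-0.03],"r":[0,0,-5]},{"pos":[0,0,-0.03],"r":[0,0,-5]},{"pos":[0,0,-0.03],"r":[0,0,-5]},{"pos":[0,0,-0.03],"r":[0,0,-5]}]}}

```text
clock: 9.8
tcp_pos: [526.9, -71.7, 110.5]
ee_rot: [[0.812, 0.584, 0.001], [0.584, -0.812, 0.0], [0.001, 0.0, -1.0]]
force: [-0.3, 1.2, 2.7]
grip_width: 0.663
finger_force: 30.0
```

```bash
python3 -c "
from h import *
to(526.8,-71.6,109)"
```

```text
tool delta [-0.  -0.1  1.5] yaw 35.7 F [-0.3  1.2  2.7] M [ 0.13 -0.01 -0.14] q [-11.4  -5.   92.1   0.   92.9  42.8] grip 0.663 9.8
```

Call:
{"api": "step_hand", "payload": {"segments": [{"r":[0,0,-5]},{"r":[0,0,-5]},{"r":[0,0,-5]},{"r":[0,0,-5]},{}]}}

```text
clock: 10.42
tcp_pos: [526.9, -71.5, 111.2]
ee_rot: [[0.565, 0.825, 0.001], [0.825, -0.565, 0.0], [0.001, 0.001, -1.0]]
force: [-1.3, 1.7, 4.7]
grip_width: 0.662
finger_force: 30.0
```

```bash
python3 - <<'E'
from h import *
to(526.8,-71.6,109)
c=calibration("wrist");im=read_camera("wrist");cv2.imwrite("pics/w5.png",im[:,:,::-1])
E
```

```text
tool delta [-0.2 -0.   2.2] yaw 55.6 F [-1.3  1.7  4.7] M [0.41 0.26 0.03] q [-11.4  -5.   92.    0.   92.9  23. ] grip 0.662 10.425
```

Turned 70°, and the twisting moment has gone to zero. Lift a little and check for the jar's weight.

To row units: -1.5 mm is -0.3.

Call:
{"api": "step_hand", "payload": {"segments": [{"pos":[0,0,-0.3]},{"pos":[0,0,-0.3]},{}]}}

```text
clock: 10.85
tcp_pos: [526.5, -71.8, 112.8]
ee_rot: [[0.565, 0.825, -0.001], [0.825, -0.565, 0.0], [-0.0, -0.001, -1.0]]
force: [-0.1, 0.9, -0.3]
grip_width: 0.654
finger_force: 30.0
```

```bash
python3 -c "
from h import *
to(526.8,-71.6,109)"
```

```text
tool delta [0.4 0.1 3.8] yaw 55.6 F [-0.1  0.9 -0.3] M [ 0.17  0.13 -0.02] q [-11.4  -5.   91.8  -0.   93.2  23. ] grip 0.654 10.85
```

To row units: -1.5 mm is -0.3.

Call:
{"api": "step_hand", "payload": {"segments": [{"pos":[0,0,-0.3]},{"pos":[0,0,-0.3]},{}]}}

```text
clock: 11.22
tcp_pos: [526.8, -71.8, 116.5]
ee_rot: [[0.565, 0.825, 0.0], [0.825, -0.565, -0.0], [-0.0, 0.0, -1.0]]
force: [-1.0, 0.9, -0.5]
grip_width: 0.658
finger_force: 30.0
```

Call:
{"api": "step_hand", "payload": {"segments": [{}]}}

```text
clock: 11.35
tcp_pos: [526.7, -71.8, 116.4]
ee_rot: [[0.565, 0.825, 0.0], [0.825, -0.565, 0.0], [0.0, 0.0, -1.0]]
force: [-0.9, 0.2, 0.1]
grip_width: 0.661
finger_force: 30.0
```

No jar weight, so the cap is free. Lift to about 30 mm above the mouth.

Call:
{"api": "step_hand", "payload": {"segments": [{"pos":[0,0,-1.2]},{"pos":[0,0,-1.6]},{"pos":[0,0,-1.6]},{"pos":[0,0,-1.6]},{"pos":[0,0,-1.6]}]}}

```text
clock: 11.98
tcp_pos: [526.8, -71.8, 155.0]
ee_rot: [[0.565, 0.825, 0.0], [0.825, -0.565, -0.0], [0.0, 0.0, -1.0]]
force: [-1.5, 0.2, -1.0]
grip_width: 0.66
finger_force: 30.0
```

Call:
{"api": "step_hand", "payload": {"segments": [{},{},{}]}}

```text
clock: 12.35
tcp_pos: [526.5, -71.7, 153.8]
ee_rot: [[0.565, 0.825, -0.001], [0.825, -0.565, 0.0], [-0.0, -0.001, -1.0]]
force: [-0.4, -0.4, -0.2]
grip_width: 0.66
finger_force: 30.0
```

```bash
python3 - <<'E'
from h import *
to(526.8,-71.6,154)
a=read_camera("side")[130:260,230:420,::-1];b=read_camera("scene")[150:280,250:440,::-1]
cv2.imwrite("pics/s2.png",cv2.resize(np.hstack([a,b]),None,fx=2.1,fy=2.1,interpolation=2))
E
```

```text
tool delta [ 0.3  0.2 -0.2] yaw 55.6 F [-0.4 -0.4 -0.2] M [-0.08 -0.    0.01] q [-11.4  -5.5  88.2  -0.   97.4  23. ] grip 0.66 12.35
```

View pics/s2.png

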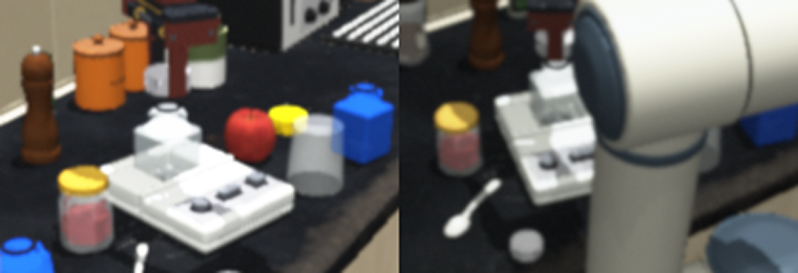

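The side view shows the cap level in the fingers at (168,80), clear above the open jar neck (168,108). The jar is seated, the keys are up and the bystanders are in place, so I hand in.

```bash
python3 -c "
from workcell import *
print(finish_job())"
```

```text
the job is handed in; nothing more can be done
None
```

I pressed the round key and then the bar key fully down and released each. I then unscrewed the cap about 70° and handed the job in with the cap held level about 3 cm above the seated jar's mouth; the hand-in returned no verdict.

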